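# Seat three sample tubes in the autosampler, in measuring order

## Task

The autosampler registers its tubes in the order in which they are seated. With the closed fingertips press gently on the caps from above, pushing first the white-capped tube fully home (cap resting on its collar), then the blue-capped one, then the orange-capped one; leave the green-capped tube standing proud. Only push: do not pull or lift any tube, and do not disturb the measuring cell, bottle and mouse standing around the block.

Things in the scene. Friction and masses are not known exactly. Their poses are not given: they have to be found in the camera images.
- sampler: black autosampler block fixed to the bench, 200 x 180 mm and 70 mm high, origin at the centre of its underside; its top carries four wells in a square of 76 mm pitch (at +-38 mm along its x and y). Which tube stands in which well varies, as does the block's place and yaw. White, blue, orange and green caps each occur once on it
- well_white: well of the tube with the white cap: an aluminium collar (44 mm across, standing 6 mm above the block) in a sprung seat, and the tube in it. The sprung seat gives under load by about 1 mm per 1.5 N, at most 8 mm, and returns when let go; origin on the tube's axis at the block's top surface, 70 mm above the bench; z up
- cap_white (a point): centre of the flat top of the white screw cap (35 mm across, 14 mm high) of an upright clear 29 mm sample tube; it moves with the tube. Its height above the bench, when nothing presses on it, is 108 mm minus the joint value, so 90 mm when the tube is fully home; while pressed it is lower by what the sprung seat gives (2 mm while the tube slides, up to 8 mm when pushed hard)
- tube_white (a joint): how far the white-capped tube has been pushed down into its collar, m: 0 is 18 mm proud, 0.018 is fully home with the cap's underside resting on the collar (a hard stop); starts at 0 to 0.005. A friction fit: it slides under about 3 N, rather more if pushed fast (25 N more per m/s), and stays where it is left; it could be pulled up as well (negative values)
- well_blue: well of the tube with the blue cap: an aluminium collar (44 mm across, standing 6 mm above the block) in a sprung seat, and the tube in it. The sprung seat gives under load by about 1 mm per 1.5 N, at most 8 mm, and returns when let go; origin on the tube's axis at the block's top surface, 70 mm above the bench; z up
- cap_blue (a point): centre of the flat top of the blue screw cap (35 mm across, 14 mm high) of an upright clear 29 mm sample tube; it moves with the tube. Its height above the bench, when nothing presses on it, is 108 mm minus the joint value, so 90 mm when the tube is fully home; while pressed it is lower by what the sprung seat gives (2 mm while the tube slides, up to 8 mm when pushed hard)
- tube_blue (a joint): how far the blue-capped tube has been pushed down into its collar, m: 0 is 18 mm proud, 0.018 is fully home with the cap's underside resting on the collar (a hard stop); starts at 0 to 0.005. A friction fit: it slides under about 3 N, rather more if pushed fast (25 N more per m/s), and stays where it is left; it could be pulled up as well (negative values)
- well_orange: well of the tube with the orange cap: an aluminium collar (44 mm across, standing 6 mm above the block) in a sprung seat, and the tube in it. The sprung seat gives under load by about 1 mm per 1.5 N, at most 8 mm, and returns when let go; origin on the tube's axis at the block's top surface, 70 mm above the bench; z up
- cap_orange (a point): centre of the flat top of the orange screw cap (35 mm across, 14 mm high) of an upright clear 29 mm sample tube; it moves with the tube. Its height above the bench, when nothing presses on it, is 108 mm minus the joint value, so 90 mm when the tube is fully home; while pressed it is lower by what the sprung seat gives (2 mm while the tube slides, up to 8 mm when pushed hard)
- tube_orange (a joint): how far the orange-capped tube has been pushed down into its collar, m: 0 is 18 mm proud, 0.018 is fully home with the cap's underside resting on the collar (a hard stop); starts at 0 to 0.005. A friction fit: it slides under about 3 N, rather more if pushed fast (25 N more per m/s), and stays where it is left; it could be pulled up as well (negative values)
- well_green: well of the tube with the green cap: an aluminium collar (44 mm across, standing 6 mm above the block) in a sprung seat, and the tube in it. The sprung seat gives under load by about 1 mm per 1.5 N, at most 8 mm, and returns when let go; origin on the tube's axis at the block's top surface, 70 mm above the bench; z up
- cap_green (a point): centre of the flat top of the green screw cap (35 mm across, 14 mm high) of an upright clear 29 mm sample tube; it moves with the tube. Its height above the bench, when nothing presses on it, is 108 mm minus the joint value, so 90 mm when the tube is fully home; while pressed it is lower by what the sprung seat gives (2 mm while the tube slides, up to 8 mm when pushed hard)
- tube_green (a joint): how far the green-capped tube has been pushed down into its collar, m: 0 is 18 mm proud, 0.018 is fully home with the cap's underside resting on the collar (a hard stop); starts at 0 to 0.005. A friction fit: it slides under about 3 N, rather more if pushed fast (25 N more per m/s), and stays where it is left; it could be pulled up as well (negative values)
- cell: loose black measuring cell with yellow label, 60 x 95 x 45 mm with two steel ports on top (53 mm high in all), beside the sampler; origin at the centre of its underside
- buffer: loose standing amber bottle with a black cap, 52 mm across, 100 mm high, beside the sampler; origin at the centre of its underside
- mouse: loose black computer mouse, 100 x 58 x 25 mm, beyond the sampler; origin at the centre of its underside
Mind the look-alikes: they are no part of the job. Leave any turquoise look-alike of the cell alone.

How it is judged:
By the outcome, as a careful person would: the job done as asked, in the order asked, and still so for the second after the job is handed in, with the robot touching nothing.
It also fails if it takes over 42 s, if anything falls off the work surface, if the arm or the gripper's body presses on something with over 40 N, if the wrist force passes 120 N, or if a joint passes its speed limit or range.

## Robot

A 6-joint arm with a two-finger parallel gripper is mounted at the origin on the work surface. World frame = base frame: x ahead of the robot, y to its left, z up, the work surface at z = 0. Lengths are in mm, angles in rad, forces in N, time in s.
With the tool pointing down it reaches from about 250 to 800 mm from the base axis. Payload 8.5 kg.
Tool frame: the origin (TCP) lies at the very end of the fingers, on their centre line; the grasp point (between the pads) lies robot.grasp_offset behind it (robot.grasp_offset is the distance from the TCP to the grasp point, in mm); z points along the fingers, y is the line along which they close (so a half turn about z gives the same grasp; the last joint's range is limited). The gripper opens to 85 mm and grips with 20 to 120 N. Pads are 22 mm wide; open, the fingers measure 114 mm over their backs; the gripper's body (76 mm by 85 mm) begins 54 mm behind the grasp point. The pads swing forward as they close: fully open they stand 13 mm farther back than shut.
Start: joints at [1.164, 0.238, -0.013, 1.319, 0, 1.571], TCP at [207.709, 482.116, 231.276] pointing down, gripper open.
Joint ranges: [-2.66, 2.66], [-1.03, 1.9], [-1.14, 1.46], [-1.82, 2.27], [-1.45, 1.34], [-3.14, 3.14]. Speed limits (rad/s): [2.22, 2.22, 2.79, 3.14, 3.14, 3.14].

## Interface

Orientations are given as a 3x3 rotation matrix whose columns are the frame's x, y, z axes.
In Python, from cell import robot gives the robot as it stands.
- The arm moves only by the tool servo_tool, never from a script. Its argument "steps" is a list of rows, each an object with "rotation": the turn, a rotation vector about the tool's x, y, z in rad, a list of three; "slide": the shift along the tool's x, y, z in cm, a list of three; "fingers": the finger opening in cm, from 0 to 8.54. A call has 1 to 12 rows; each row shifts and turns the commanded pose from where the row before left it, along the tool's axes as they then stand; what a row does not reach is not made up. A row lasts 1/8 s, in which the tool goes at most 62.5 mm and 10.7 degrees, less where a joint would pass 70% of its speed; a pose out of reach is approached as far as the arm can. A call with a gripper value outside its range is refused whole. The fingers move at their own pace and stop on an object; "grip_force" is the grip in N (left out, the last holds). Time passes only in rows, so rows that do not move let the fingers close. It gives the time, the measured TCP pose, the force, the opening and the grip force at its end, in the units of the state.
- robot.read_state(): the state, without advancing time (a new reading comes with each control period).
- robot.read_camera(name): name is "scene" or "side" or "wrist"; returns (picture, depth): 480x640x3 uint8, red, green, blue; 480x640 float32, mm along the optical axis (not along the pixel's ray), 0 where there is no reading.
- robot.calibration(name): a dict with "camera_matrix" (3x3 intrinsics, pixels), "distortion" ([k1, k2, p1, p2, k3] as OpenCV has them; the pictures are not rectified), "R" (3x3) and "t" (3): a world point X has camera coordinates R X + t. Camera axes: x right, y down, z forward; pixel columns grow to the right and rows downward; lengths in mm; the calibration is good to about 2 mm. A picture is of the moment at which its call begins: read the wrist's pose just before it. calibration takes no time and is no camera call; for the wrist camera it gives the pose at the moment of the call.
- robot.finish_job(): hands the job in; it is judged then, once.
The state is a dict: "time_s": time; "qpos": joint angles; "joint_velocities": joint speeds; "joint_efforts": joint torques, N m; "position": TCP position; "eef_rot": TCP orientation; "contact_force": force on the tool from outside, world axes, zero at the start; "torque": the same for the moment, N m; "width": opening from 0.0 (shut) to 1.0 (fully open); "grip_force": force on a finger pad.
Only numpy, scipy, OpenCV 4.12 (cv2) and the standard library are available. Lean on these libraries where they do the work, as an engineer would, in place of code of your own. Each camera call takes 0.05 s, during which the arm holds its last target. There are 200 camera calls.

## Working session

There is one attempt and no reset: what is moved stays moved. The work goes in short steps, Python scripts to look and compute and a tool call to move; the robot and the scene stay as the last step left them, time stands still between calls to the robot, and variables do not carry over. Pictures are saved under pics/ and viewed, at most 10 in all, crops included, and the job is handed in when it is done.

Besides the shell and the picture viewer there is one more tool, called after "Call:" by a JSON object that holds its "name" and its "arguments". servo_tool: Moves the arm, as the interface text tells. Its arguments: {"type":"object","properties":{"steps":{"type":"array","items":{"type":"object","properties":{"rotation":{"type":"array","items":{"type":"number"}},"slide":{"type":"array","items":{"type":"number"}},"fingers":{"type":"number"}}}},"grip_force":{"type":"number"}},"required":["steps"]}

```bash
mkdir -p pics; python3 - <<'E'
from cell import robot
import cv2,numpy as np
s=robot.read_state();print(s['time_s'],s['position'],s['eef_rot'],s['contact_force'],s['width'],robot.grasp_offset)
a=[]
for n in("scene","side"):
    p,d=robot.read_camera(n);np.savez(''+n,p=p,d=d)
    cv2.imwrite(f'pics/{n}0.png',p[:,:,::-1]); c=robot.calibration(n);print(n,c)
E
```

```text
0.0 [207.57724582 481.79052221 230.69549938] [[-9.18375402e-01  3.95709878e-01 -5.59598583e-04]
 [ 3.95710273e-01  9.18374544e-01 -1.25575607e-03]
 [ 1.70060115e-05 -1.37469440e-03 -9.99999055e-01]] [-0.70037008 -0.16008445 -0.13320275] 1.0013446918970472 18.700000000000003
scene {'camera_matrix': array([[563.65171405,   0.        , 314.50328864],
       [  0.        , 563.65171405, 233.89142008],
       [  0.        ,   0.        ,   1.        ]]), 'distortion': array([0.01161099, 0.        , 0.        , 0.        , 0.        ]), 'R': array([[-0.88748887,  0.46082059,  0.00280726],
       [ 0.3779677 ,  0.73138151, -0.56764557],
       [-0.26363595, -0.50271807, -0.82326826]]), 't': array([ 463.33225083, -190.77206236, 1295.55438542])}
side {'camera_matrix': array([[483.60022951,   0.        , 321.23594119],
       [  0.        , 483.60022951, 239.4529547 ],
       [  0.        ,   0.        ,   1.        ]]), 'distortion': array([-0.1334985,  0.       ,  0.       ,  0.       ,  0.       ]), 'R': array([[ 0.98581309, -0.16783565, -0.00193311],
       [-0.09275759, -0.53515758, -0.83964421],
       [ 0.13988771,  0.82791156, -0.54313338]]), 't': array([-541.12267174,  174.53543508,  737.05392235])}
```

View pics/scene0.png

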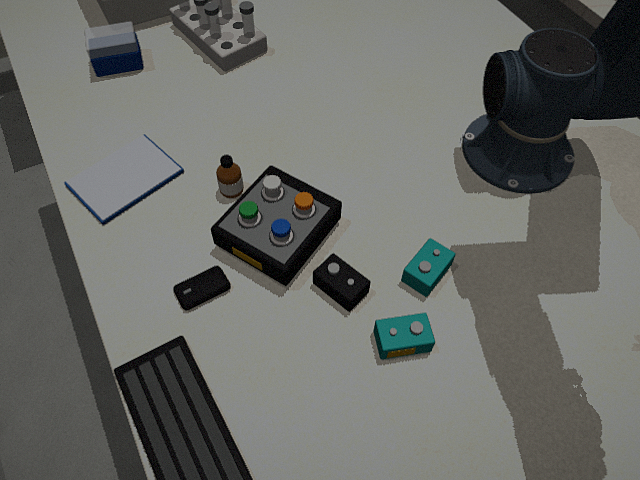

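View pics/side0.png

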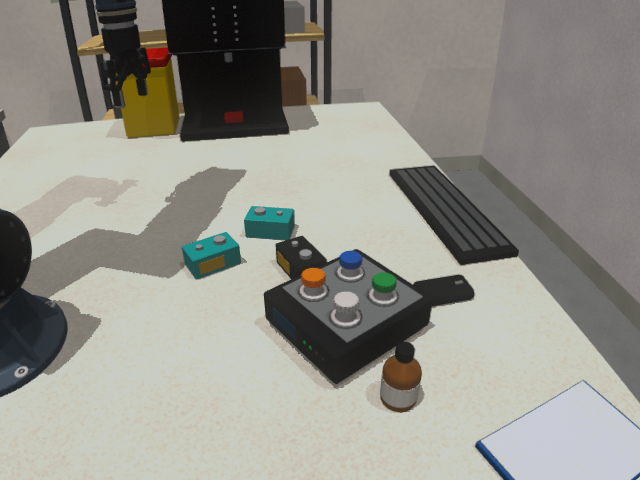

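The scene view shows white (272,185), orange (304,202), blue (281,229) and green (249,211). The side view shows white (346,303), orange (313,279), blue (350,260) and green (384,283). Next I measure the caps in both views.

```bash
cat > h.py <<'E'
import numpy as np,cv2
from cell import robot
HUE={'orange':(8,20),'blue':(100,125),'green':(45,80)}
def pts(c,uv,d=None,z=None):
    n=cv2.undistortPoints(np.float64(uv).reshape(-1,1,2),c['camera_matrix'],c['distortion'])[:,0]
    r=np.c_[n,np.ones(len(n))]; R,t=c['R'],c['t']
    if d is not None: return (r*d[:,None]-t)@R
    o=-R.T@t; w=r@R
    return o+w*((z-o[2])/w[:,2])[:,None]
def masks(p,near):
    h=cv2.cvtColor(p,cv2.COLOR_RGB2HSV); H,S,V=[h[...,i].astype(int) for i in range(3)]
    for k,(u,v) in near.items():
        m=(S<45)&(V>150) if k=='white' else (S>110)&(V>60)&(H>=HUE[k][0])&(H<=HUE[k][1])
        b=np.zeros_like(m); b[v-16:v+17,u-16:u+17]=1; m&=b
        n,l,st,ce=cv2.connectedComponentsWithStats(m.astype(np.uint8))
        i=1+np.argmax(st[1:,4]); yield k,l==i
def measure(n,near,p,d):
    c=robot.calibration(n)
    for k,m in masks(p,near):
        v,u=np.nonzero(m&(d>0)); P=pts(c,np.c_[u,v],d[v,u].astype(float))
        zt=np.percentile(P[:,2],90) ; T=P[P[:,2]>np.median(P[P[:,2]>zt-4,2])-3]
        uv=np.c_[u,v][P[:,2]>np.median(P[P[:,2]>zt-4,2])-3]
        (cx,cy),r=cv2.minEnclosingCircle(T[:,:2].astype(np.float32))
        print(n,k,len(u),len(T),'mean',T.mean(0).round(1),'circle',round(cx,1),round(cy,1),round(r,1),'px',uv.mean(0).round(1))
NEAR={'scene':dict(white=(272,185),orange=(304,202),blue=(281,229),green=(249,211)),
'side':dict(white=(346,303),orange=(313,279),blue=(350,260),green=(384,283))}
E
python3 - <<'E'
from h import *
for n in NEAR:
    f=np.load(n+'.npz'); measure(n,NEAR[n],f['p'],f['d'])
E
```

```text
scene white 2 1 mean [ 541.4 -212.1    2.3] circle 541.4 -212.1 0.0 px [263. 170.]
scene orange 271 218 mean [533.2 -24.6 105.7] circle 533.1 -25.5 18.6 px [303.6 198.8]
scene blue 230 226 mean [599.9  12.2 105. ] circle 599.7 11.8 18.1 px [280.5 226. ]
scene green 209 196 mean [636.9 -54.3 105.1] circle 636.7 -55.2 17.6 px [247.7 207.8]
side white 292 289 mean [568.2 -94.5 105.4] circle 568.2 -93.8 17.5 px [345.8 298.9]
side orange 425 292 mean [531.5 -30.1 104.4] circle 531.6 -28.7 18.7 px [313.1 275. ]
side blue 335 243 mean [597.5   6.7 103.9] circle 598.2 8.6 18.5 px [350.5 257.3]
side green 378 284 mean [634.2 -59.3 103.6] circle 634.8 -57.8 18.5 px [384. 280.]
```

Call:
{"name": "servo_tool", "arguments": {"steps": [{"rotation": [0, 0, 0.166], "fingers": 0}, {"rotation": [0, 0, 0.166], "fingers": 0}, {"rotation": [0, 0, 0.166], "fingers": 0}, {"rotation": [0, 0, 0.166], "fingers": 0}, {"rotation": [0, 0, 0.166], "fingers": 0}, {"rotation": [0, 0, 0.166], "fingers": 0}, {"rotation": [0, 0, 0.166], "fingers": 0}, {"rotation": [0, 0, 0.166], "fingers": 0}]}}

```text
invalid input
```

Call:
{"name": "servo_tool", "arguments": {"steps": [{"slide": [-2.5, 2.2, 0], "fingers": 0}, {"slide": [-2.5, 2.2, 0], "fingers": 0}, {"slide": [-2.5, 2.2, 0], "fingers": 0}, {"slide": [-2.5, 2.2, 0], "fingers": 0}, {"slide": [-2.5, 2.2, 0], "fingers": 0}, {"slide": [-2.5, 2.2, 0], "fingers": 0}, {"slide": [-2.5, 2.2, 0], "fingers": 0}, {"slide": [-2.5, 2.2, 0], "fingers": 0}, {"slide": [-2.5, 2.2, 0], "fingers": 0}, {"slide": [-2.5, 2.2, 0], "fingers": 0}, {"slide": [-2.5, 2.2, 0], "fingers": 0}, {"slide": [-2.5, 2.2, 0], "fingers": 0}]}}

```text
invalid input
```

Call:
{"name": "servo_tool", "arguments": {"steps": [{"rotation": [0, 0, 0.166], "slide": [0, 0, 0], "fingers": 0}, {"rotation": [0, 0, 0.166], "slide": [0, 0, 0], "fingers": 0}, {"rotation": [0, 0, 0.166], "slide": [0, 0, 0], "fingers": 0}, {"rotation": [0, 0, 0.166], "slide": [0, 0, 0], "fingers": 0}, {"rotation": [0, 0, 0.166], "slide": [0, 0, 0], "fingers": 0}, {"rotation": [0, 0, 0.166], "slide": [0, 0, 0], "fingers": 0}, {"rotation": [0, 0, 0.166], "slide": [0, 0, 0], "fingers": 0}, {"rotation": [0, 0, 0.166], "slide": [0, 0, 0], "fingers": 0}]}}

```text
time_s: 1.1
position: [207.6, 481.9, 230.9]
eef_rot: [[0.169, 0.986, -0.0], [0.986, -0.169, -0.001], [-0.001, -0.0, -1.0]]
contact_force: [0.1, -0.7, -0.4]
width: 0.002
grip_force: 0.0
```

Call:
{"name": "servo_tool", "arguments": {"steps": [{"rotation": [0, 0, 0], "slide": [-3, 2.6, 0], "fingers": 0}, {"rotation": [0, 0, 0], "slide": [-3, 2.6, 0], "fingers": 0}, {"rotation": [0, 0, 0], "slide": [-3, 2.6, 0], "fingers": 0}, {"rotation": [0, 0, 0], "slide": [-3, 2.6, 0], "fingers": 0}, {"rotation": [0, 0, 0], "slide": [-3, 2.6, 0], "fingers": 0}, {"rotation": [0, 0, 0], "slide": [-3, 2.6, 0], "fingers": 0}, {"rotation": [0, 0, 0], "slide": [-3, 2.6, 0], "fingers": 0}, {"rotation": [0, 0, 0], "slide": [-3, 2.6, 0], "fingers": 0}, {"rotation": [0, 0, 0], "slide": [-3, 2.6, 0], "fingers": 0}, {"rotation": [0, 0, 0], "slide": [-3, 2.6, 0], "fingers": 0}, {"rotation": [0, 0, 0], "slide": [-3, 2.6, 0], "fingers": 0}, {"rotation": [0, 0, 0], "slide": [-3, 2.6, 0], "fingers": 0}]}}

```text
time_s: 2.6
position: [457.1, 74.7, 231.1]
eef_rot: [[0.163, 0.987, -0.0], [0.987, -0.163, -0.0], [-0.0, -0.0, -1.0]]
contact_force: [-0.5, 1.7, -0.2]
width: 0.003
grip_force: 0.0
```

```bash
python3 - <<'E'
from h import *
s=robot.read_state();print(s['time_s'],s['position'].round(1),s['qpos'].round(2),s['contact_force'].round(1))
c=robot.calibration('wrist');p,d=robot.read_camera('wrist');cv2.imwrite('pics/w1.png',p[:,:,::-1])
P=np.array([[569.2,-93.3,105],[532.4,-27,105],[598.8,9.8,105],[635.6,-56.5,105]])
r,_=cv2.Rodrigues(c['R']);print(cv2.projectPoints(P,r,c['t'],c['camera_matrix'],c['distortion'])[0][:,0].round(0))
E
```

```text
2.6 [457.1  74.7 231.1] [ 0.16  0.13 -0.15  1.29 -0.    1.9 ] [-0.5  1.7 -0.2]
[[486. 401.]
 [436. 338.]
 [520. 281.]
 [565. 350.]]
```

View pics/w1.png

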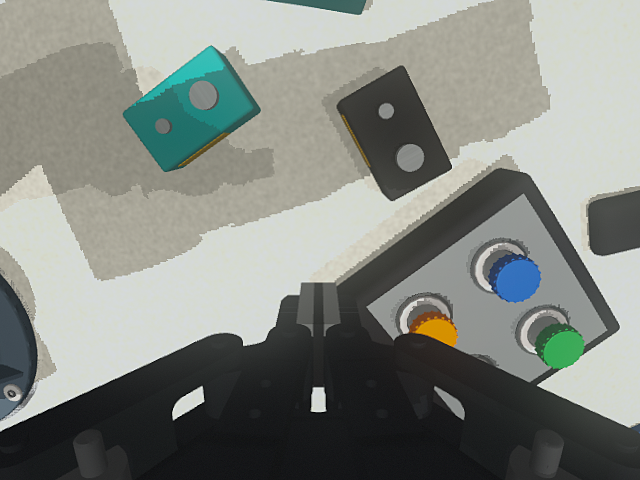

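The wrist view shows orange (433,330), blue (516,278) and green (560,346), all within about 4 mm of the two-camera estimate. I'll go to the white cap next.

Call:
{"name": "servo_tool", "arguments": {"steps": [{"rotation": [0, 0, 0], "slide": [-2.45, 2.28, 0], "fingers": 0}, {"rotation": [0, 0, 0], "slide": [-2.45, 2.28, 0], "fingers": 0}, {"rotation": [0, 0, 0], "slide": [-2.45, 2.28, 0], "fingers": 0}, {"rotation": [0, 0, 0], "slide": [-2.45, 2.28, 0], "fingers": 0}, {"rotation": [0, 0, 0], "slide": [-2.45, 2.28, 0], "fingers": 0}, {"rotation": [0, 0, 0], "slide": [-2.45, 2.28, 0], "fingers": 0}, {"rotation": [0, 0, 0], "slide": [0, 0, 2.2], "fingers": 0}, {"rotation": [0, 0, 0], "slide": [0, 0, 2.2], "fingers": 0}, {"rotation": [0, 0, 0], "slide": [0, 0, 2.2], "fingers": 0}, {"rotation": [0, 0, 0], "slide": [0, 0, 2.2], "fingers": 0}, {"rotation": [0, 0, 0], "slide": [0, 0, 2.2], "fingers": 0}, {"rotation": [0, 0, 0], "slide": [0, 0, 0], "fingers": 0}]}}

```text
time_s: 4.15
position: [566.4, -91.1, 119.6]
eef_rot: [[0.163, 0.987, -0.004], [0.987, -0.163, 0.001], [-0.0, -0.004, -1.0]]
contact_force: [-0.0, 0.4, -0.8]
width: -0.001
grip_force: 0.0
```

```bash
python3 - <<'E'
from h import *
print(robot.read_state()['position'].round(1))
a=robot.read_camera('side')[0]; b=robot.read_camera('scene')[0]
im=np.hstack([cv2.resize(a[200:400,240:460],None,fx=1.8,fy=1.8),cv2.resize(b[100:300,180:400],None,fx=1.8,fy=1.8)])
cv2.imwrite('pics/s1.png',im[:,:,::-1])
E
```

```text
[566.4 -91.1 119.6]
```

View pics/s1.png

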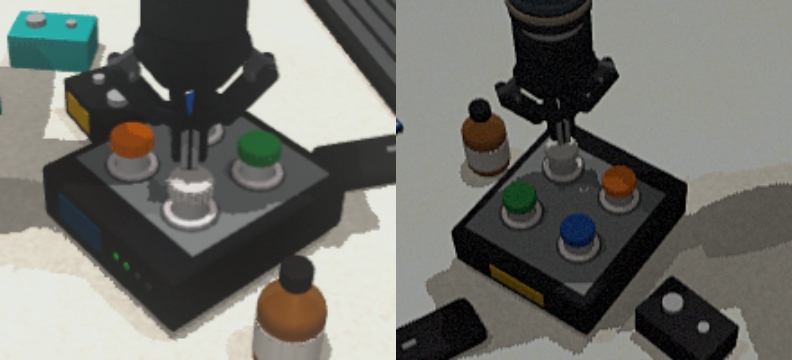

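The fingertips are centred above the white cap in both views (cap at crop pixels (190,190) and (563,155)). I'll press slowly.

Call:
{"name": "servo_tool", "arguments": {"steps": [{"rotation": [0, 0, 0], "slide": [0, 0, 0.9], "fingers": 0}, {"rotation": [0, 0, 0], "slide": [0, 0, 0.2], "fingers": 0}, {"rotation": [0, 0, 0], "slide": [0, 0, 0.2], "fingers": 0}, {"rotation": [0, 0, 0], "slide": [0, 0, 0.2], "fingers": 0}, {"rotation": [0, 0, 0], "slide": [0, 0, 0.2], "fingers": 0}, {"rotation": [0, 0, 0], "slide": [0, 0, 0.2], "fingers": 0}, {"rotation": [0, 0, 0], "slide": [0, 0, 0.2], "fingers": 0}, {"rotation": [0, 0, 0], "slide": [0, 0, 0.2], "fingers": 0}, {"rotation": [0, 0, 0], "slide": [0, 0, 0.2], "fingers": 0}, {"rotation": [0, 0, 0], "slide": [0, 0, 0.2], "fingers": 0}, {"rotation": [0, 0, 0], "slide": [0, 0, 0.2], "fingers": 0}, {"rotation": [0, 0, 0], "slide": [0, 0, 0.2], "fingers": 0}]}}

```text
time_s: 5.75
position: [567.8, -91.4, 90.2]
eef_rot: [[0.163, 0.987, 0.0], [0.987, -0.163, -0.0], [-0.0, 0.0, -1.0]]
contact_force: [0.8, 1.0, 2.6]
width: 0.001
grip_force: 1.4
```

Call:
{"name": "servo_tool", "arguments": {"steps": [{"rotation": [0, 0, 0], "slide": [0, 0, 0.1], "fingers": 0}, {"rotation": [0, 0, 0], "slide": [0, 0, 0.1], "fingers": 0}, {"rotation": [0, 0, 0], "slide": [0, 0, 0], "fingers": 0}]}}

```text
time_s: 6.12
position: [567.8, -91.4, 88.3]
eef_rot: [[0.163, 0.987, 0.0], [0.987, -0.163, -0.0], [-0.0, 0.0, -1.0]]
contact_force: [0.4, -0.0, 2.5]
width: -0.002
grip_force: 1.1
```

Call:
{"name": "servo_tool", "arguments": {"steps": [{"rotation": [0, 0, 0], "slide": [0, 0, 0.1], "fingers": 0}, {"rotation": [0, 0, 0], "slide": [0, 0, 0.1], "fingers": 0}, {"rotation": [0, 0, 0], "slide": [0, 0, 0], "fingers": 0}]}}

```text
time_s: 6.5
position: [567.8, -91.4, 86.4]
eef_rot: [[0.163, 0.987, 0.0], [0.987, -0.163, -0.0], [-0.0, 0.0, -1.0]]
contact_force: [0.4, -0.0, 4.3]
width: 0.001
grip_force: 2.2
```

Call:
{"name": "servo_tool", "arguments": {"steps": [{"rotation": [0, 0, 0], "slide": [0, 0, 0.1], "fingers": 0}, {"rotation": [0, 0, 0], "slide": [0, 0, 0.1], "fingers": 0}, {"rotation": [0, 0, 0], "slide": [0, 0, 0], "fingers": 0}]}}

```text
time_s: 6.88
position: [567.8, -91.4, 84.6]
eef_rot: [[0.163, 0.987, 0.0], [0.987, -0.163, -0.0], [-0.0, 0.0, -1.0]]
contact_force: [-1.6, 0.1, 7.7]
width: 0.0
grip_force: 3.5
```

The force rose from 2.5 to 7.7 N over the last 4 mm, so the white tube is home. Blue is next.

Call:
{"name": "servo_tool", "arguments": {"steps": [{"rotation": [0, 0, 0], "slide": [0, 0, -1], "fingers": 0}, {"rotation": [0, 0, 0], "slide": [0, 0, -2], "fingers": 0}, {"rotation": [0, 0, 0], "slide": [0, 0, -3], "fingers": 0}, {"rotation": [0, 0, 0], "slide": [0, 0, 0], "fingers": 0}, {"rotation": [0, 0, 0], "slide": [2.65, 0.32, 0], "fingers": 0}, {"rotation": [0, 0, 0], "slide": [2.65, 0.32, 0], "fingers": 0}, {"rotation": [0, 0, 0], "slide": [2.65, 0.32, 0], "fingers": 0}, {"rotation": [0, 0, 0], "slide": [2.65, 0.33, 0], "fingers": 0}, {"rotation": [0, 0, 0], "slide": [0, 0, 0], "fingers": 0}, {"rotation": [0, 0, 0], "slide": [0, 0, 1.2], "fingers": 0}, {"rotation": [0, 0, 0], "slide": [0, 0, 1.2], "fingers": 0}, {"rotation": [0, 0, 0], "slide": [0, 0, 0], "fingers": 0}]}}

```text
time_s: 8.38
position: [596.5, 10.4, 118.7]
eef_rot: [[0.164, 0.986, -0.003], [0.986, -0.164, -0.0], [-0.001, -0.003, -1.0]]
contact_force: [-0.1, 0.2, -0.2]
width: -0.002
grip_force: 0.0
```

```bash
python3 - <<'E'
from h import *
print(robot.read_state()['position'].round(1))
a,da=robot.read_camera('side'); b,db=robot.read_camera('scene')
measure('side',{'white':(346,309)},a,da)
im=np.hstack([cv2.resize(a[200:400,240:460],None,fx=1.8,fy=1.8),cv2.resize(b[100:300,180:400],None,fx=1.8,fy=1.8)])
cv2.imwrite('pics/s2.png',im[:,:,::-1])
E
```

```text
[596.5  10.4 118.7]
side white 320 307 mean [568.3 -94.6  88.6] circle 568.6 -93.5 18.5 px [345.6 308. ]
```

View pics/s2.png

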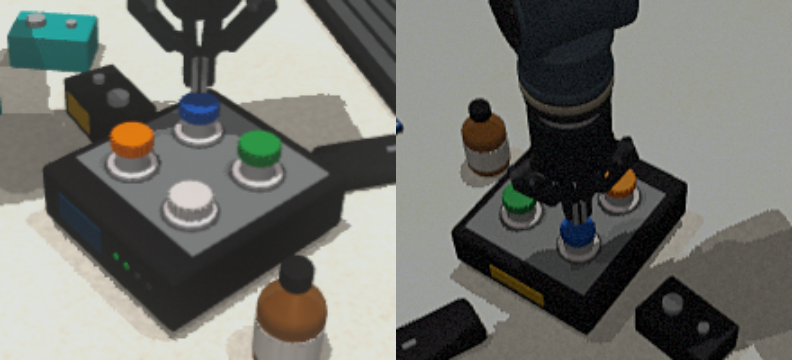

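White is fully seated at (190,200) in the left crop, and the fingers are over the blue cap at (199,105). I'll press it the same way.

Call:
{"name": "servo_tool", "arguments": {"steps": [{"rotation": [0, 0, 0], "slide": [0, 0, 1.0], "fingers": 0}, {"rotation": [0, 0, 0], "slide": [0, 0, 0.2], "fingers": 0}, {"rotation": [0, 0, 0], "slide": [0, 0, 0.2], "fingers": 0}, {"rotation": [0, 0, 0], "slide": [0, 0, 0.2], "fingers": 0}, {"rotation": [0, 0, 0], "slide": [0, 0, 0.2], "fingers": 0}, {"rotation": [0, 0, 0], "slide": [0, 0, 0.2], "fingers": 0}, {"rotation": [0, 0, 0], "slide": [0, 0, 0.2], "fingers": 0}, {"rotation": [0, 0, 0], "slide": [0, 0, 0.2], "fingers": 0}, {"rotation": [0, 0, 0], "slide": [0, 0, 0.2], "fingers": 0}, {"rotation": [0, 0, 0], "slide": [0, 0, 0.2], "fingers": 0}, {"rotation": [0, 0, 0], "slide": [0, 0, 0.2], "fingers": 0}, {"rotation": [0, 0, 0], "slide": [0, 0, 0.2], "fingers": 0}]}}

```text
time_s: 9.98
position: [597.8, 11.1, 88.2]
eef_rot: [[0.163, 0.987, 0.0], [0.987, -0.163, -0.0], [-0.0, 0.0, -1.0]]
contact_force: [-0.5, 0.5, 2.7]
width: -0.0
grip_force: 1.4
```

Call:
{"name": "servo_tool", "arguments": {"steps": [{"rotation": [0, 0, 0], "slide": [0, 0, 0.1], "fingers": 0}, {"rotation": [0, 0, 0], "slide": [0, 0, 0.1], "fingers": 0}, {"rotation": [0, 0, 0], "slide": [0, 0, 0.1], "fingers": 0}, {"rotation": [0, 0, 0], "slide": [0, 0, 0], "fingers": 0}]}}

```text
time_s: 10.48
position: [597.8, 11.1, 85.5]
eef_rot: [[0.163, 0.987, 0.0], [0.987, -0.163, -0.0], [0.0, 0.0, -1.0]]
contact_force: [-0.2, 0.6, 4.5]
width: -0.003
grip_force: 2.9
```

Call:
{"name": "servo_tool", "arguments": {"steps": [{"rotation": [0, 0, 0], "slide": [0, 0, 0.1], "fingers": 0}, {"rotation": [0, 0, 0], "slide": [0, 0, 0], "fingers": 0}]}}

```text
time_s: 10.72
position: [597.9, 11.1, 84.7]
eef_rot: [[0.163, 0.987, 0.0], [0.987, -0.163, -0.0], [-0.0, 0.0, -1.0]]
contact_force: [-0.4, 0.3, 7.4]
width: -0.001
grip_force: 3.5
```

Call:
{"name": "servo_tool", "arguments": {"steps": [{"rotation": [0, 0, 0], "slide": [0, 0, -1], "fingers": 0}, {"rotation": [0, 0, 0], "slide": [0, 0, -2], "fingers": 0}, {"rotation": [0, 0, 0], "slide": [0, 0, -3], "fingers": 0}, {"rotation": [0, 0, 0], "slide": [0, 0, 0], "fingers": 0}, {"rotation": [0, 0, 0], "slide": [-1.19, -1.48, 0], "fingers": 0}, {"rotation": [0, 0, 0], "slide": [-1.19, -1.48, 0], "fingers": 0}, {"rotation": [0, 0, 0], "slide": [-1.19, -1.49, 0], "fingers": 0}, {"rotation": [0, 0, 0], "slide": [-1.19, -1.49, 0], "fingers": 0}, {"rotation": [0, 0, 0], "slide": [0, 0, 0], "fingers": 0}, {"rotation": [0, 0, 0], "slide": [0, 0, 1.2], "fingers": 0}, {"rotation": [0, 0, 0], "slide": [0, 0, 1.2], "fingers": 0}, {"rotation": [0, 0, 0], "slide": [0, 0, 0], "fingers": 0}]}}

```text
time_s: 12.22
position: [530.7, -25.9, 118.6]
eef_rot: [[0.163, 0.987, -0.003], [0.987, -0.163, 0.0], [-0.0, -0.003, -1.0]]
contact_force: [-0.6, 0.5, 0.7]
width: -0.001
grip_force: 0.0
```

```bash
python3 - <<'E'
from h import *
print(robot.read_state()['position'].round(1))
a,da=robot.read_camera('side'); b,db=robot.read_camera('scene')
measure('side',{'white':(346,309),'blue':(350,264),'green':(384,283)},a,da)
im=np.hstack([cv2.resize(a[200:400,240:460],None,fx=1.8,fy=1.8),cv2.resize(b[100:300,180:400],None,fx=1.8,fy=1.8)])
cv2.imwrite('pics/s3.png',im[:,:,::-1])
E
```

```text
[530.7 -25.9 118.6]
side white 319 305 mean [568.4 -94.6  88.6] circle 568.5 -93.2 18.6 px [345.6 308. ]
side blue 332 235 mean [597.2   6.5  88.7] circle 596.5 7.9 18.7 px [350.  265.1]
side green 387 279 mean [634.2 -59.2 103.7] circle 635.2 -58.3 17.9 px [384.  279.9]
```

View pics/s3.png

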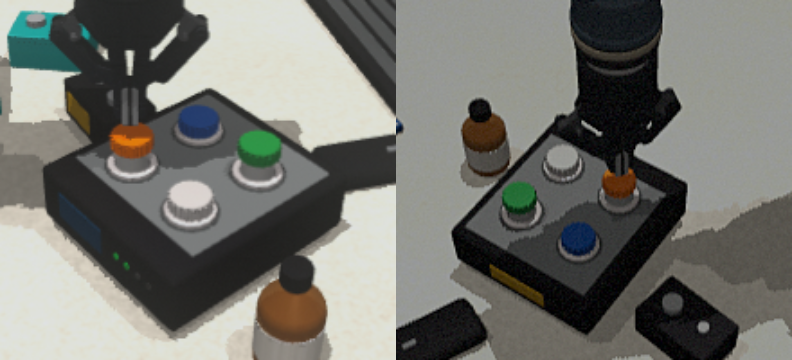

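White and blue are down at equal height (88.6 and 88.7 measured), and green is still proud at 103.7. The fingers are over the orange cap at (131,140), so I'll press it.

Call:
{"name": "servo_tool", "arguments": {"steps": [{"rotation": [0, 0, 0], "slide": [0, 0, 1.0], "fingers": 0}, {"rotation": [0, 0, 0], "slide": [0, 0, 0.2], "fingers": 0}, {"rotation": [0, 0, 0], "slide": [0, 0, 0.2], "fingers": 0}, {"rotation": [0, 0, 0], "slide": [0, 0, 0.2], "fingers": 0}, {"rotation": [0, 0, 0], "slide": [0, 0, 0.2], "fingers": 0}, {"rotation": [0, 0, 0], "slide": [0, 0, 0.2], "fingers": 0}, {"rotation": [0, 0, 0], "slide": [0, 0, 0.2], "fingers": 0}, {"rotation": [0, 0, 0], "slide": [0, 0, 0.2], "fingers": 0}, {"rotation": [0, 0, 0], "slide": [0, 0, 0.2], "fingers": 0}, {"rotation": [0, 0, 0], "slide": [0, 0, 0.2], "fingers": 0}, {"rotation": [0, 0, 0], "slide": [0, 0, 0.2], "fingers": 0}, {"rotation": [0, 0, 0], "slide": [0, 0, 0.2], "fingers": 0}]}}

```text
time_s: 13.82
position: [531.4, -26.2, 88.2]
eef_rot: [[0.163, 0.987, 0.0], [0.987, -0.163, -0.0], [-0.0, 0.0, -1.0]]
contact_force: [-0.4, 0.0, 3.0]
width: 0.001
grip_force: 1.4
```

Call:
{"name": "servo_tool", "arguments": {"steps": [{"rotation": [0, 0, 0], "slide": [0, 0, 0.1], "fingers": 0}, {"rotation": [0, 0, 0], "slide": [0, 0, 0.1], "fingers": 0}, {"rotation": [0, 0, 0], "slide": [0, 0, 0.1], "fingers": 0}, {"rotation": [0, 0, 0], "slide": [0, 0, 0.1], "fingers": 0}, {"rotation": [0, 0, 0], "slide": [0, 0, 0], "fingers": 0}, {"rotation": [0, 0, 0], "slide": [0, 0, 0], "fingers": 0}]}}

```text
time_s: 14.58
position: [531.5, -26.2, 84.7]
eef_rot: [[0.163, 0.987, 0.0], [0.987, -0.163, -0.0], [-0.0, 0.0, -1.0]]
contact_force: [-1.8, 0.2, 6.8]
width: -0.002
grip_force: 3.5
```

Call:
{"name": "servo_tool", "arguments": {"steps": [{"rotation": [0, 0, 0], "slide": [0, 0, -1], "fingers": 0}, {"rotation": [0, 0, 0], "slide": [0, 0, -2], "fingers": 0}, {"rotation": [0, 0, 0], "slide": [0, 0, -3], "fingers": 0}, {"rotation": [0, 0, 0], "slide": [0, 0, -3], "fingers": 0}, {"rotation": [0, 0, 0], "slide": [0, 0, -3], "fingers": 0}, {"rotation": [0, 0, 0], "slide": [0, 0, 0], "fingers": 0}, {"rotation": [0, 0, 0], "slide": [0, 0, 0], "fingers": 0}]}}

```text
time_s: 15.45
position: [531.0, -26.1, 203.8]
eef_rot: [[0.163, 0.987, -0.001], [0.987, -0.163, -0.0], [-0.0, -0.001, -1.0]]
contact_force: [-0.4, 0.5, 0.3]
width: 0.001
grip_force: 0.0
```

```bash
python3 - <<'E'
from h import *
a,da=robot.read_camera('side')
measure('side',{'white':(346,309),'blue':(350,264),'green':(384,283),'orange':(313,285)},a,da)
cv2.imwrite('pics/s4.png',a[:,:,::-1])
E
```

```text
side white 316 303 mean [568.4 -94.6  88.7] circle 568.7 -93.9 18.1 px [345.6 308. ]
side blue 324 231 mean [597.3   6.7  88.7] circle 598.3 8.5 19.3 px [350.1 265. ]
side green 385 282 mean [634.1 -59.4 103.7] circle 634.6 -58.1 18.8 px [384.  279.9]
side orange 400 289 mean [531.5 -29.7  88.6] circle 531.1 -27.8 19.8 px [313.1 283.1]
```

View pics/s4.png

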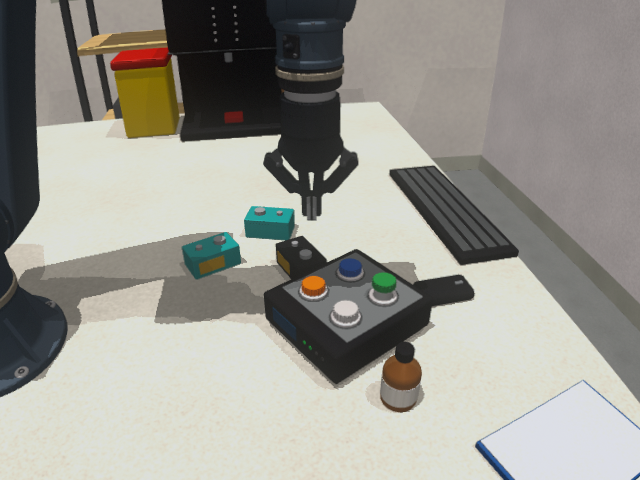

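White (346,308), blue (350,265) and orange (313,283) all sit at the same height. Green (384,280) is still proud, the other objects haven't moved and the arm is clear.

```bash
python3 -c "
from cell import robot
print(robot.finish_job())"
```

```text
the job is handed in; nothing more can be done
None
```

I pushed the white, blue and orange tubes fully home in that order, left the green one standing proud with nothing else disturbed, and handed the job in at about 15.5 s; no verdict was returned.

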